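Lock the grinding cup into the bench mill

TASK

Fit the steel grinding cup to the bench mill: hold it by its handle, bring it up into the mount ring from below with the handle at the short rib until it meets the sprung plate, then turn the handle to the front, to the long rib, until the pins have dropped into their pockets, and let go. The ring's height setting differs each time, so go by feel and gently, never forcing the cup against the mill; leave the vials, the dropper bottle and the weighing boat where they stand.

Things in the scene. Friction and masses are not known exactly. Their poses are not given: they have to be found in the camera images.
- mill_mount (a point): middle setting of the mount: centre of the underside of the steel mount ring (92 mm across) under the mill's head, 180 mm above the bench; z up, -x the mill's front. The ring is screwed up or down to set the grinding gap and fitted loosely: each time it is held firm up to 10 mm higher or lower than this point and up to 1.5 mm off to the front, back or side; find it by touch
- lock_mark (a point): long raised rib at the front of the ring, 46 mm from the axis (middle setting). From the short rib the handle turns 50 degrees counter-clockwise (seen from above) to here: pins climb ramps from 5.5 to 9 mm above the ring's underside, pass a crest at 43 degrees and drop 1.5 mm into pockets at 50 degrees (cup yaw = mill yaw); 2 to 3 degrees on is a solid stop: over about 6 N at the handle forces it
- entry_mark (a point): short raised rib on the ring, 46 mm from the axis, 50 degrees to the robot's left of the front (middle setting). The ring's bore is 58.4 mm across, open below, with three slots 13 mm wide and 77 mm across; the pins go up through them only with the handle pointing this way (cup yaw = mill yaw - 50 degrees, within about 4 degrees)
- mill: the white bench mill, fixed; origin on the bench under the head's axis. Base plate 182 x 110 mm, 22 mm high, from 50 mm in front of the axis to 132 mm behind; head 101 mm across up to 301 mm; column 84 to 126 mm behind. Inside the ring, 17 mm above its underside, a sprung plate meets the cup's rim as the pins reach the ramps: 2 N at first, 2.5 N more per mm, 4.5 mm to a hard stop
- cup_handle (a point): centre of the black handle grip of the steel grinding cup; the grip is 90 mm long, 18 mm wide and 22 mm high, its centre 118 mm from the cup's axis and 38 mm above its base; cup axes: z up, -x from the cup's axis out along the handle
- cup_rim (a point): centre of the cup's top rim, on its axis 74 mm above its base (same axes); cup 56 mm across, rim chamfered 2.5 mm, about 0.2 kg, upright on the bench. Three radial pins 7 mm thick reach 36 mm from the axis, centres 8 mm below the rim: one above the handle, the others 120 degrees to each side
- grind_cup: the cup as a whole; origin at the centre of its base, 74 mm below the rim
- vial_a: small capped vial, bystander, 25 mm across and 54 mm high, origin at its base
- vial_b: small capped vial, bystander, 25 mm across and 54 mm high, origin at its base
- dropper_bottle: brown dropper bottle, bystander, 35 mm across and 103 mm high, origin at its base
- weigh_boat: white weighing boat, bystander, 55 x 55 x 16 mm, origin at its base

How it is judged (in metres and radians):
At the end, for the whole second after the job is handed in: The cup hangs at rest in the mount ring, released: handle within 0.07 rad of the mill's front, rim 7.5 to 30.5 mm above the ring's middle setting and within 5 mm of its axis, cup level within 0.05 rad (z of cup_rim in the frame of mill_mount between 0.0075 and 0.0305 m and horizontal distance between cup_rim and mill_mount below 0.005 m and angle between the x axis of grind_cup and the x axis of mill, either way round below 0.07 rad and angle between grind_cup's own z axis and vertical below 0.05 rad and linear speed of grind_cup below 0.02 m/s); the robot touches nothing.
It fails at once if the cup pressed against the mill with more than 45 N (contact force between grind_cup and mill above 45 N).
It fails at once if a bystander moved by more than 40 mm or knocked over (distance of any of vial_a, vial_b, dropper_bottle, weigh_boat from where it was at the start of the episode above 0.04 m or angle between any of vial_a, vial_b, dropper_bottle's own z axis and vertical above 0.6 rad).
It also fails if it takes over 72 s, if anything falls off the work surface, if the arm or the gripper's body presses on something with over 40 N, if the wrist force passes 120 N, or if a joint passes its speed limit or range.

ROBOT

A 6-joint arm with a two-finger parallel gripper is mounted at the origin on a cart in front of the work surface, level with it; the furniture and walls round the work are solid. World frame = base frame: x ahead of the robot, y to its left, z up, the work surface at z = 0. Lengths are in mm, angles in degrees, forces in N, time in s.
With the tool pointing down it reaches from about 350 to 850 mm from the base axis. Payload 8.1 kg.
Tool frame: the origin (TCP) lies at the centre of the arm's flange, where the gripper is bolted on; the fingertips stand 173 mm ahead of it and the grasp point (between the pads) lies 155 mm ahead of it; z points along the fingers, y is the line along which they close (so a half turn about z gives the same grasp; the last joint's range is limited). The gripper opens to 85 mm and grips with 20 to 120 N. Pads are 22 mm wide; open, the fingers measure 114 mm over their backs; the gripper's body (76 mm by 85 mm) begins 54 mm behind the grasp point. The pads swing forward as they close: fully open they stand 13 mm farther back than shut.
Start: joints at [59.966, 7.471, 85.268, -0, 87.261, -4.893], TCP at [254.893, 543.173, 404.692] pointing down, gripper open.
Joint ranges: [-169.43, 169.43], [-51.17, 129.36], [1.28, 143.12], [-76.62, 256.62], [0, 156.53], [-152.29, 152.29]. Speed limits (degrees/s): [136.94, 136.94, 159.86, 180, 180, 180].

INTERFACE

Orientations are given as [roll, pitch, yaw] about the fixed x, y, z axes, in that order (R = Rz(yaw) Ry(pitch) Rx(roll)).
In Python, from bench import * gives the robot as it stands.
- The arm moves only by the shell command python3 -m jog 'ROWS' [FORCE]. ROWS is text: rows parted by semicolons, each of 7 numbers parted by spaces: the shift along the tool's x, y, z scaled (see below), then the turn, a rotation vector about the tool's x, y, z scaled (see below), then the closure, from -1 (fully open) to 1 (shut). In form: tx ty tz wx wy wz hand; .... A call has 1 to 5 rows; each row shifts and turns the commanded pose from where the row before left it, along the tool's axes as they then stand; what a row does not reach is not made up. The controller multiplies each number of a shift by 0.1 m and each number of a turn by 60 degrees. A row lasts 1/8 s, in which the tool goes at most 62.5 mm and 10.7 degrees, less where a joint would pass 70% of its speed; a pose out of reach is approached as far as the arm can. A call with a number of a shift or a turn outside -1 to 1 is refused whole. A call with a gripper value outside its range is refused whole. The fingers move at their own pace and stop on an object; FORCE is the grip in N (left out, the last holds). Time passes only in rows, so rows that do not move let the fingers close. It gives the time, the measured TCP pose, the force, the opening and the grip force at its end, in the units of the state.
- sense(): the state, without advancing time (a new reading comes with each control period).
- snapshot(name): name is "scene" or "side" or "wrist"; returns a dict with "img" (400x640x3 uint8, red, green, blue), "fx", "fy", "cx", "cy" (pixels), "extrinsics" (4x4, takes a point from camera to world coordinates). Camera axes: x right, y down, z forward; pixel columns grow to the right and rows downward; lengths in mm; the calibration is good to about 2 mm. The wrist camera is an equidistant fisheye: a pixel r from the principal point sees the ray r / f radians off the axis. A picture is of the moment at which its call begins. There is no depth.
- hand_in(): hands the job in; it is judged then, once.
The state is a dict: "time": time; "joint_pos": joint angles; "qd": joint speeds; "joint_efforts": joint torques, N m; "tool_pos": TCP position; "tcp_rot": TCP orientation; "ft_force": force on the tool from outside, world axes, zero at the start; "wrist_torque": the same for the moment, N m; "finger_gap": finger opening in mm; "grip_force": force on a finger pad.
Only numpy, scipy, OpenCV 4.12 (cv2) and the standard library are available. Lean on these libraries where they do the work, as an engineer would, in place of code of your own. Each camera call takes 0.05 s, during which the arm holds its last target. There are 200 camera calls.

## Working session

There is one attempt and no reset: what is moved stays moved. The work goes in short steps, Python scripts to look and compute and a shell command to move; the robot and the scene stay as the last step left them, time stands still between calls to the robot, and variables do not carry over. Pictures are saved under pics/ and viewed, at most 10 in all, crops included, and the job is handed in when it is done.

```bash
ls; mkdir -p pics; python3 - <<'E'
from bench import *
import cv2
s=sense(); print(s)
for n in ("scene","side","wrist"):
    d=snapshot(n); cv2.imwrite(f"pics/{n}0.png",d["img"][:,:,::-1]); print(n,d["fx"],d["fy"],d["cx"],d["cy"],d["extrinsics"])
E
```

```text
pics
{'time': 0.0, 'joint_pos': array([ 5.99640429e+01,  7.51617646e+00,  8.53326542e+01, -1.78670032e-03,
        8.72629792e+01, -4.89467618e+00]), 'qd': array([-0.00698243,  0.04322859, -0.05549754,  0.03192933,  0.02765329,
       -0.02990382]), 'joint_efforts': array([-1.07483993e-03, -5.69400108e+01, -5.00553703e+01, -2.17443526e-04,
        1.50640908e-02,  5.03175272e-05]), 'tool_pos': array([254.78620609, 542.94068737, 403.60064689]), 'tcp_rot': array([-1.79888446e+02, -7.76211299e-03,  1.54858799e+02]), 'ft_force': array([0.31618734, 0.32787672, 0.08716854]), 'wrist_torque': array([-0.01335063,  0.03045169, -0.01616462]), 'grip_force': 0.0, 'finger_gap': 85.75992972295866}
scene 472.3778354954283 472.3778354954283 320.2681142859677 202.99171973846975 [[-5.92930426e-01 -3.39002140e-01  7.30418414e-01 -3.39249023e+02]
 [-8.05036193e-01  2.28468352e-01 -5.47465926e-01  7.66325903e+02]
 [ 1.87146293e-02 -9.12622464e-01 -4.08374830e-01  6.08034805e+02]
 [ 0.00000000e+00  0.00000000e+00  0.00000000e+00  1.00000000e+00]]
side 404.81657855137166 404.81657855137166 315.66668697682195 203.74869641619463 [[ 8.10799520e-01 -2.18428505e-01  5.43040630e-01 -4.41227645e+01]
 [-5.85301359e-01 -3.10711526e-01  7.48919666e-01 -6.43624532e+02]
 [ 5.14357953e-03 -9.25066125e-01 -3.79771257e-01  5.40962139e+02]
 [ 0.00000000e+00  0.00000000e+00  0.00000000e+00  1.00000000e+00]]
wrist 309.70691628693146 309.70691628693146 321.0180199703751 204.46716629018206 [[ 4.24133782e-01  8.67465471e-01  2.60027291e-01  1.88442156e+02]
 [ 9.05597933e-01 -4.05731497e-01 -1.23589383e-01  5.74577487e+02]
 [-1.70826045e-03  2.87898610e-01 -9.57659372e-01  3.72226693e+02]
 [ 0.00000000e+00  0.00000000e+00  0.00000000e+00  1.00000000e+00]]
```

View pics/scene0.png

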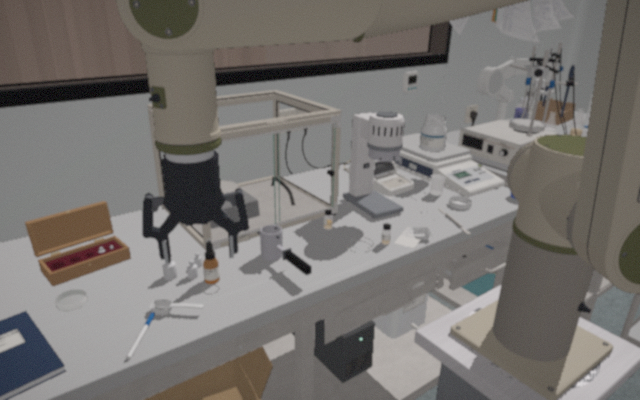

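View pics/side0.png

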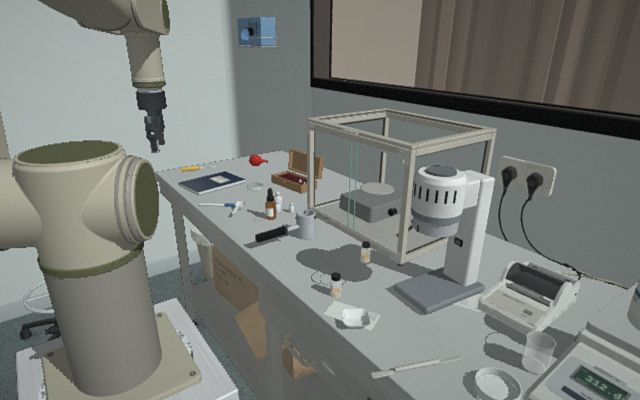

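View pics/wrist0.png

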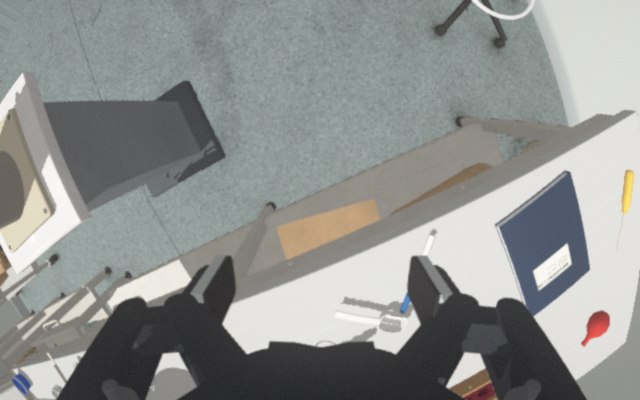

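The scene view shows the cup at about (271,240) with its black handle ending near (297,262), and the mill head at (386,130). The side view shows the cup at (305,225) with its handle running to (258,237), and the mill head at (438,200). I'll enlarge both to get finer pixel positions.

```bash
python3 - <<'E'
import cv2,numpy as np
a=cv2.imread("pics/scene0.png");b=cv2.imread("pics/side0.png")
def g(im,x,y,w,h,k):
    c=cv2.resize(im[y:y+h,x:x+w],None,fx=k,fy=k,interpolation=cv2.INTER_CUBIC)
    for i in range(0,w,20): cv2.line(c,(i*k,0),(i*k,6),(0,0,255),1);cv2.putText(c,str(x+i),(i*k,16),0,.35,(0,0,255),1)
    for i in range(0,h,20): cv2.line(c,(0,i*k),(6,i*k),(0,0,255),1);cv2.putText(c,str(y+i),(8,i*k+4),0,.35,(0,0,255),1)
    return c
top=np.hstack([g(a,250,215,80,75,5),g(a,340,105,80,75,5)[:, :400]])
bot=np.hstack([g(b,245,190,100,55,4)[:220],g(b,390,160,100,55,4)[:220]])
cv2.imwrite("pics/z.png",np.vstack([top,bot]))
E
```

```text
(no output)
```

View pics/z.png

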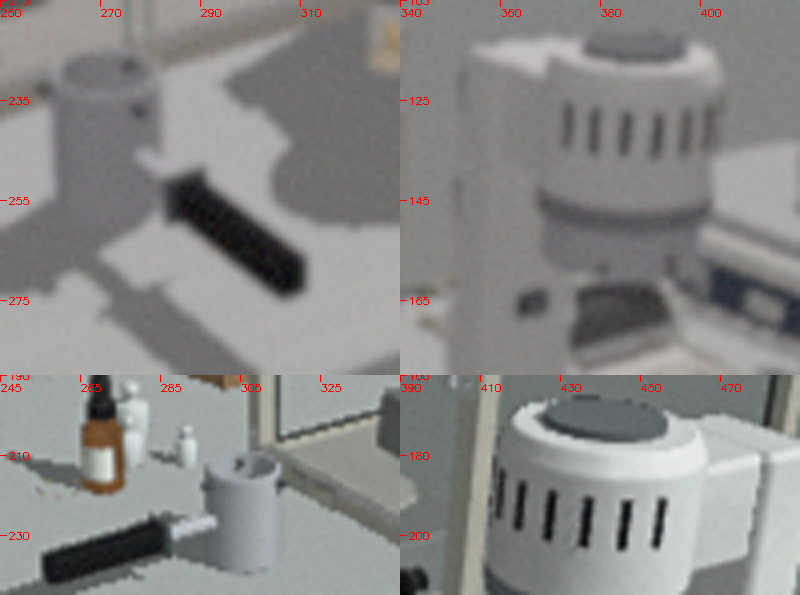

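Pixels read off the crops:

| Point | Scene | Side |
|---|---|---|
| Rim centre | (271.5,230) | (306,214) |
| Handle ends | (287.4,254), (308.6,270) | (287,229.5), (256.5,237.5) |
| Mill top disc | (387,114) | (441,171) |

Next I'll triangulate these and look at the mill base.

```bash
cat > h.py <<'E'
import numpy as np
A=(472.3778,320.268,202.992,np.array([[-5.92930426e-01,-3.39002140e-01,7.30418414e-01,-3.39249023e+02],[-8.05036193e-01,2.28468352e-01,-5.47465926e-01,7.66325903e+02],[1.87146293e-02,-9.12622464e-01,-4.08374830e-01,6.08034805e+02]]))
B=(404.8166,315.6667,203.7487,np.array([[8.10799520e-01,-2.18428505e-01,5.43040630e-01,-4.41227645e+01],[-5.85301359e-01,-3.10711526e-01,7.48919666e-01,-6.43624532e+02],[5.14357953e-03,-9.25066125e-01,-3.79771257e-01,5.40962139e+02]]))
def ray(c,p):
    f,cx,cy,E=c; d=E[:,:3]@np.array([(p[0]-cx)/f,(p[1]-cy)/f,1]); return E[:,3],d/np.linalg.norm(d)
def tri(*obs):
    M=np.zeros((3,3));v=np.zeros(3);R=[ray(*o) for o in obs]
    for o,d in R: P=np.eye(3)-np.outer(d,d);M+=P;v+=P@o
    x=np.linalg.solve(M,v); return x,max(np.linalg.norm((np.eye(3)-np.outer(d,d))@(x-o)) for o,d in R)
def onz(c,p,z):
    o,d=ray(c,p); return o+d*(z-o[2])/d[2]
def proj(c,X):
    f,cx,cy,E=c; q=E[:,:3].T@(np.asarray(X)-E[:,3]); return np.array([f*q[0]/q[2]+cx,f*q[1]/q[2]+cy])
E
python3 - <<'E'
from h import *
import cv2
np.set_printoptions(precision=1,suppress=True)
for n,p,q in (("rim",(271.5,230),(306,214)),("hnear",(287.4,254),(287,229.5)),("hfar",(308.6,270),(256.5,237.5)),("hmid",(298,262),(271.7,234)),("milltop",(387,114),(441,171))):
    print(n,*tri((A,p),(B,q)))
print(onz(A,(271.5,230),74),onz(B,(306,214),74))
a=cv2.imread("pics/scene0.png");b=cv2.imread("pics/side0.png")
def g(im,x,y,w,h,k):
    c=cv2.resize(im[y:y+h,x:x+w],None,fx=k,fy=k,interpolation=cv2.INTER_CUBIC)
    for i in range(0,w,20): cv2.line(c,(i*k,0),(i*k,6),(0,0,255),1);cv2.putText(c,str(x+i),(i*k,16),0,.35,(0,0,255),1)
    for i in range(0,h,20): cv2.line(c,(0,i*k),(6,i*k),(0,0,255),1);cv2.putText(c,str(y+i),(8,i*k+4),0,.35,(0,0,255),1)
    return c
cv2.imwrite("pics/z2.png",np.hstack([g(a,335,140,80,90,5),g(b,390,180,100,140,4)[:450]]) if 0 else np.hstack([g(a,335,140,80,90,5),cv2.copyMakeBorder(g(b,385,205,100,112,4),0,2,0,0,0)]))
E
```

```text
rim [562.  239.8  68.7] 0.36177547153099954
hnear [494.2 238.6  35.7] 3.2083359391124513
hfar [400.  241.8  38.7] 1.3252474630514797
hmid [445.9 239.8  36.4] 1.7458398035609757
milltop [ 605.  -169.4  297.8] 0.5010239134229643
[552.5 245.2  74. ] [555.8 230.5  74. ]
```

View pics/z2.png

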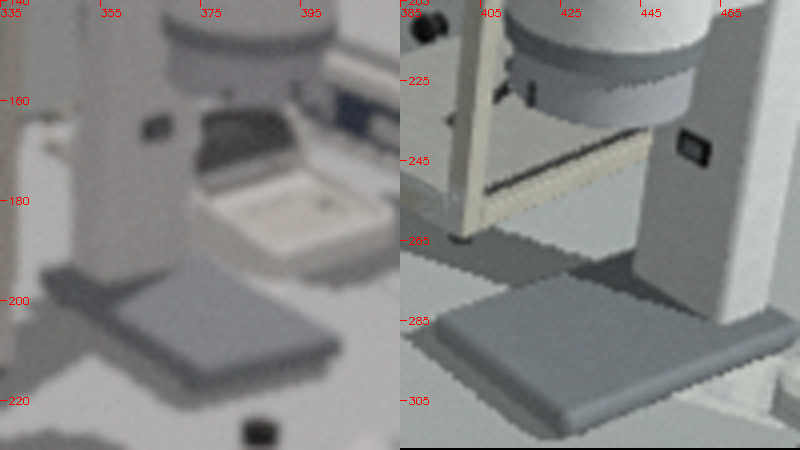

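The crop shows the mill base corners:

| Corner | Scene | Side |
|---|---|---|
| Front-left | (374.6,215) | (394.5,285) |
| Front-right | (403,209) | (427.5,307.5) |
| Back-left | (343,195) | not seen |
| Back-right | not seen | (484,288) |

The ring's underside is at about (438,236) in the side view, with the rib at (418,228).

```bash
python3 - <<'E'
from h import *
from scipy.optimize import least_squares
np.set_printoptions(precision=1,suppress=True)
ob=[(A,(374.6,214),(-50,55,16)),(A,(403,209),(-50,-55,16)),(A,(343,195),(132,55,16)),(B,(394.5,285.5),(-50,55,16)),(B,(427.5,307),(-50,-55,16)),(B,(484,288),(132,-55,16)),(A,(387,114),(0,0,301)),(B,(441,171),(0,0,301))]
def f(v):
    c,s=np.cos(v[2]),np.sin(v[2])
    return np.concatenate([proj(k,(v[0]+c*m[0]-s*m[1],v[1]+s*m[0]+c*m[1],m[2]))-p for k,p,m in ob])
r=least_squares(f,[605,-169,0],loss="soft_l1");print(r.x[:2],np.degrees(r.x[2]),r.fun)
c,s=np.cos(r.x[2]),np.sin(r.x[2])
# ring rib
def P(a,rad,z): 
    t=r.x[2]+np.radians(180+a); return (r.x[0]+rad*np.cos(t),r.x[1]+rad*np.sin(t),z)
for a in (0,-50,50): print(a,P(a,46,180),proj(A,P(a,46,185)),proj(B,P(a,46,185)))
ob2=[(A,(271.5,230),(0,0,74)),(B,(306,214),(0,0,74)),(A,(308.6,270),(-163,0,38)),(B,(256.5,237.5),(-163,0,38)),(A,(287.4,254),(-73,0,38)),(B,(287,229.5),(-73,0,38))]
def f2(v):
    c,s=np.cos(v[2]),np.sin(v[2])
    return np.concatenate([proj(k,(v[0]+c*m[0]-s*m[1],v[1]+s*m[0]+c*m[1],m[2]))-p for k,p,m in ob2])
q=least_squares(f2,[562,240,0]);print(q.x[:2],np.degrees(q.x[2]),q.fun)
E
```

```text
[ 605.9 -169.3] -6.339228133498129 [ 0.2  0.9  1.3 -1.4 -1.6 -1.7 -2.1 -0.2 -0.9  4.5  2.  -0.8 -0.2 -1.3
  0.4 -1.4]
0 (np.float64(560.1554677018047), np.float64(-164.2522984523139), 180) [393.6 156.6] [417.8 227.6]
-50 (np.float64(580.377569107721), np.float64(-131.04402462581993), 180) [380.1 156.8] [412.1 219.6]
50 (np.float64(572.5959651066161), np.float64(-201.08919381725266), 180) [399.7 153.3] [436.5 232.6]
[562.8 239. ] -0.8170564670512733 [ 0.  -2.2  0.3 -1.5 -0.  -0.3 -0.2  0.8 -0.1 -1.1 -2.1  0.5]
```

The checks hold: cup axis at about (563,239) with yaw −0.8°, mill axis at about (606,−169) with yaw about −6°, and heights agreeing with the text. I'll move above the handle, with the wrist camera on the side away from the mill.

```bash
python3 -m jog '-0.43 -0.275 0.1 0 0 0 -1;-0.43 -0.275 0.1 0 0 0 -1;-0.43 -0.275 0.1 0 0 0 -1;-0.43 -0.275 0.1 0 0 0 -1;-0.43 -0.275 0.1 0 0 0 -1'; python3 -m jog '-0.43 -0.275 0.1 0 0 0 -1;-0.43 -0.275 0.1 0 0 0 -1;0 0 0 0 0 -0.135 -1;0 0 0 0 0 -0.135 -1;0 0 0 0 0 -0.135 -1'; python3 -m jog '0 0 0 0 0 0 -1;0 0 0 0 0 0 -1'
python3 - <<'E'
from bench import *
import cv2
s=sense(); print(s["tool_pos"],s["tcp_rot"],s["ft_force"],s["wrist_torque"])
d=snapshot("wrist"); cv2.imwrite("pics/w1.png",d["img"][:,:,::-1]); print(repr(d["extrinsics"]))
E
```

```text
time: 0.78
tool_pos: [391.6, 325.8, 354.2]
tcp_rot: [-180.0, -0.0, 154.9]
ft_force: [1.6, 0.2, 0.1]
finger_gap: 85.4
grip_force: 0.0
time: 1.4
tool_pos: [445.6, 240.7, 334.3]
tcp_rot: [-180.0, -0.0, 179.4]
ft_force: [0.1, 0.0, 0.2]
finger_gap: 85.5
grip_force: 0.0
time: 1.65
tool_pos: [445.5, 241.0, 334.5]
tcp_rot: [-180.0, -0.0, 179.0]
ft_force: [-0.3, 0.1, 0.4]
finger_gap: 85.3
grip_force: 0.0
[445.51632239 241.03824273 334.54950299] [-1.79994520e+02 -1.47908654e-02  1.78982276e+02] [-0.25292404  0.09702025  0.4349493 ] [-0.02636142  0.04312042 -0.01211761]
array([[ 1.69311096e-02,  9.57556672e-01,  2.87747385e-01,
         3.72240410e+02],
       [ 9.99856653e-01, -1.61851645e-02, -4.97127140e-03,
         2.42796774e+02],
       [-1.03035337e-04,  2.87790307e-01, -9.57693442e-01,
         3.03046269e+02],
       [ 0.00000000e+00,  0.00000000e+00,  0.00000000e+00,
         1.00000000e+00]])
```

View pics/w1.png

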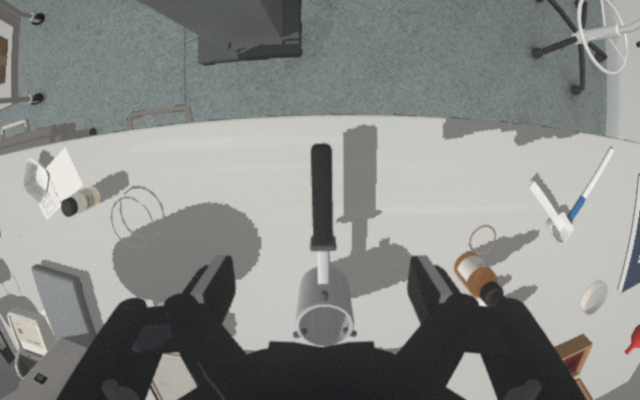

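The wrist view shows the handle from (321,146) to (323,243), the rim centre near (325,325), and the dropper bottle from its base at (468,262) to its cap at (490,294).

```bash
cat >> h.py <<'E'
def fish(E,p,z,f=309.70692,cx=321.018,cy=204.467):
    u=np.array([p[0]-cx,p[1]-cy]);r=np.hypot(*u);t=r/f
    d=E[:3,:3]@np.array([*(u/r*np.sin(t)),np.cos(t)]); return E[:3,3]+d*(z-E[2,3])/d[2]
E
python3 - <<'E'
from h import *
np.set_printoptions(precision=1,suppress=True)
E=np.array([[ 1.69311096e-02,9.57556672e-01,2.87747385e-01,3.72240410e+02],[9.99856653e-01,-1.61851645e-02,-4.97127140e-03,2.42796774e+02],[-1.03035337e-04,2.87790307e-01,-9.57693442e-01,3.03046269e+02]])
a=fish(E,(321,146),49);b=fish(E,(323,239),49);print(a,b,(a+b)/2,np.degrees(np.arctan2(b[1]-a[1],b[0]-a[0])))
print(fish(E,(325,325),74)); print(fish(E,(490,294),103),fish(E,(468,262),0))
E
```

```text
[398.5 242.3  49. ] [480.7 242.7  49. ] [439.6 242.5  49. ] 0.27046517807701276
[557.9 243.3  74. ]
[515.3 386.  103. ] [537.9 415.4   0. ]
```

```bash
python3 -m jog '0.02 0 0.4 0 0 0 -1;0 0 0.4 0 0 0 -1;0 0 0.35 0 0 0 -1;0 0 0.2 0 0 0 -1;0 0 0.04 0 0 0 -1'; python3 -m jog '0 0 0 0 0 0 1;0 0 0 0 0 0 1;0 0 0 0 0 0 1;0 0 0 0 0 0 1;0 0 0 0 0 0 1' 100; python3 -m jog '0 0 0 0 0 0 1;0 0 0 0 0 0 1' 100
```

```text
time: 2.33
tool_pos: [442.7, 240.8, 194.0]
tcp_rot: [-179.9, -0.2, 179.1]
ft_force: [-0.6, -0.6, -0.4]
finger_gap: 85.2
grip_force: 0.0
time: 2.95
tool_pos: [443.9, 241.2, 196.3]
tcp_rot: [180.0, 0.1, 179.2]
ft_force: [-0.9, 0.2, 4.3]
finger_gap: 16.0
grip_force: 98.5
time: 3.2
tool_pos: [443.8, 241.2, 196.1]
tcp_rot: [180.0, 0.0, 179.2]
ft_force: [-0.7, 1.4, 5.4]
finger_gap: 16.3
grip_force: 98.6
```

```bash
python3 -m jog '0 0 -0.2 0 0 0 1;0 0 -0.28 0 0 0 1;0 0 -0.28 0 0 0 1;0 0 0 0 0 0 1;0 0 0 0 0 0 1'; python3 - <<'E'
from bench import *
from h import *
import cv2
np.set_printoptions(precision=2,suppress=True)
s=sense(); print(s["tool_pos"],s["tcp_rot"],s["ft_force"],s["wrist_torque"])
d=snapshot("wrist"); cv2.imwrite("pics/w2.png",d["img"][:,:,::-1]); print(repr(d["extrinsics"]))
print(onz(B,(400,264),0),onz(A,(335,210),0),onz(A,(215,245),0), onz(B,(366,263),0),onz(B,(335,297),0),onz(B,(355,320),10))
E
```

```text
time: 3.82
tool_pos: [442.9, 240.7, 270.0]
tcp_rot: [-179.9, -0.1, 179.2]
ft_force: [0.7, -0.3, -2.4]
finger_gap: 16.1
grip_force: 97.8
[442.95 240.74 269.96] [-179.95   -0.13  179.15] [ 0.68 -0.27 -2.37] [ 0.02  0.24 -0.01]
array([[  0.01,   0.96,   0.29, 369.63],
       [  1.  ,  -0.01,  -0.  , 242.26],
       [ -0.  ,   0.29,  -0.96, 238.62],
       [  0.  ,   0.  ,   0.  ,   1.  ]])
[667.66 -35.24   0.  ] [680.9  -55.08   0.  ] [685.92 338.05   0.  ] [599.19  19.44   0.  ] [441.   -50.84   0.  ] [ 416.18 -147.32   10.  ]
```

View pics/w2.png

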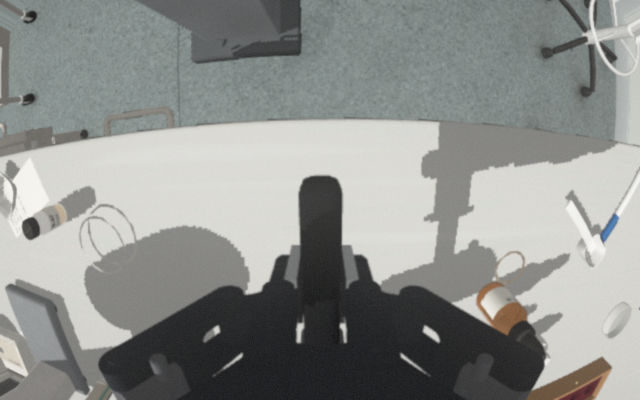

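The wrist view shows the handle held straight in line with the tool. Its far end is at about (321,178), and the cup is hidden behind the gripper.

```bash
python3 -m jog '0 0 0 0 0 0.155 1;0 0 0 0 0 0.155 1;0 0 0 0 0 0.155 1;0 0 0 0 0 0.155 1;0 0 0 0 0 0.155 1';python3 - <<'E'
from bench import *
from h import *
import cv2
np.set_printoptions(precision=2,suppress=True)
E=np.array([[ 1.69311096e-02,9.57556672e-01,2.87747385e-01,3.72240410e+02],[9.99856653e-01,-1.61851645e-02,-4.97127140e-03,2.42796774e+02],[-1.03035337e-04,2.87790307e-01,-9.57693442e-01,3.03046269e+02]])
E[:,3]+=[442.95-445.52,240.74-241.04,269.96-334.55]
print(E[:,3],fish(E,(321,178),123), fish(E,(321,178),119))
s=sense(); print(s["tool_pos"],s["tcp_rot"],s["ft_force"],s["wrist_torque"])
d=snapshot("side"); cv2.imwrite("pics/s2.png",d["img"][:,:,::-1])
c=d["img"][150:290,220:420,::-1]; c=cv2.resize(c,None,fx=3.8,fy=3.8,interpolation=cv2.INTER_CUBIC); cv2.imwrite("pics/s2c.png",c)
E
```

```text
time: 4.5
tool_pos: [442.9, 240.8, 269.7]
tcp_rot: [-179.8, -0.1, 132.4]
ft_force: [-0.6, 0.3, -2.4]
finger_gap: 16.3
grip_force: 97.9
[369.67 242.5  238.46] [393.85 242.07 123.  ] [394.69 242.05 119.  ]
[442.89 240.79 269.66] [-179.83   -0.06  132.35] [-0.62  0.25 -2.35] [0.22 0.17 0.02]
```

View pics/s2c.png

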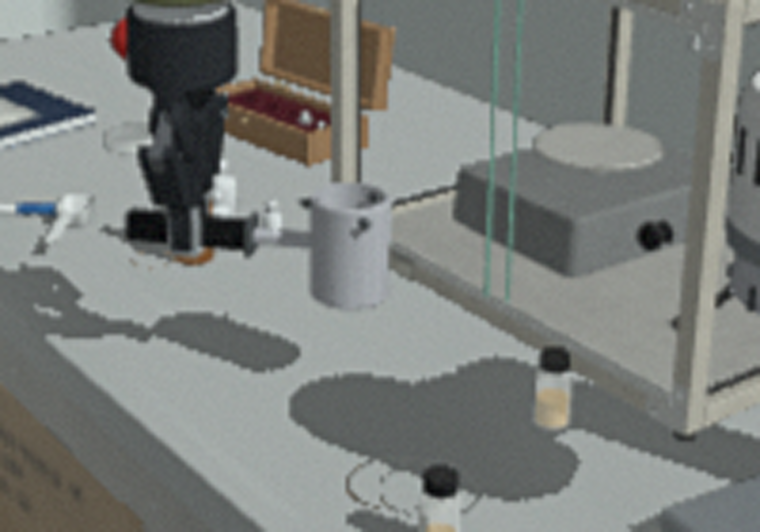

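The side view shows the cup hanging level, with the rim centre at about (312.1,203.2). Now I'll get the rim's exact offset in the hand and the target.

```bash
python3 - <<'E'
from bench import *
from h import *
import cv2
np.set_printoptions(precision=1,suppress=True)
t=np.array([442.9,240.8]);a=np.radians(132.35);u=np.array([-np.cos(a),-np.sin(a)]);v=np.array([-u[1],u[0]])
for z in (146,148,150):
    p=onz(B,(312.1,203.2),z)[:2]-t; print(z,p@u,p@v)
    print(proj(A,[*(t+116*u),z]))
d=snapshot("scene"); cv2.imwrite("pics/a2.png",d["img"][:,:,::-1])
m=np.array([605.9,-169.3])
for my in (-6.3,-5.3,-7.3):
  b=np.radians(180+my-50); print(m+116*np.array([np.cos(b),np.sin(b)]),np.degrees(b))
E
```

```text
146 120.63757597367919 -12.002233887543913
[309.3 199. ]
148 121.67516396448437 -16.781062455082957
[309.3 198.3]
150 122.71275195528978 -21.55989102262191
[309.3 197.5]
[541.5 -72.8] 123.69999999999999
[539.9 -73.9] 124.69999999999997
[543.2 -71.7] 122.7
```

```bash
python3 -m jog '0 0 0 0 0 0.144 1;-0.5 -0.145 0 0 0 0 1;-0.5 -0.145 0 0 0 0 1;-0.5 -0.145 0 0 0 0 1;-0.5 -0.145 0 0 0 0 1'; python3 -m jog '-0.5 -0.15 0 0 0 0 1;-0.35 -0.1 0 0 0 0 1;-0.2 -0.06 0 0 0 0 1;-0.1 -0.04 0 0 0 0 1;0 0 0 0 0 0 1'; python3 -m jog '0 0 0 0 0 0 1;0 0 0 0 0 0 1'
python3 - <<'E'
from bench import *
import cv2,numpy as np
s=sense(); print(s["tool_pos"],s["tcp_rot"],s["ft_force"],s["wrist_torque"])
I={}
for n in ("scene","side"):
    I[n]=snapshot(n)["img"][:,:,::-1].copy(); cv2.imwrite(f"pics/{n}3.png",I[n])
def g(im,x,y,w,h,k):
    c=cv2.resize(im[y:y+h,x:x+w],None,fx=k,fy=k,interpolation=cv2.INTER_CUBIC)
    for i in range(0,w,10): cv2.line(c,(i*k,0),(i*k,6),(0,0,255),1);cv2.putText(c,str(x+i),(i*k,16),0,.35,(0,0,255),1)
    for i in range(0,h,10): cv2.line(c,(0,i*k),(6,i*k),(0,0,255),1);cv2.putText(c,str(y+i),(8,i*k+4),0,.35,(0,0,255),1)
    return c
cv2.imwrite("pics/z3.png",np.hstack([g(I["scene"],345,135,66,75,6)[:, :396],g(I["side"],395,200,67,75,6)]))
E
```

```text
time: 5.22
tool_pos: [507.3, 41.3, 270.7]
tcp_rot: [-179.9, -0.0, 124.3]
ft_force: [0.8, 0.6, -2.9]
finger_gap: 16.2
grip_force: 97.7
time: 5.85
tool_pos: [542.6, -71.8, 271.3]
tcp_rot: [-180.0, -0.0, 124.1]
ft_force: [0.5, 0.5, -2.7]
finger_gap: 16.7
grip_force: 97.8
time: 6.1
tool_pos: [542.6, -71.1, 271.7]
tcp_rot: [180.0, -0.0, 124.1]
ft_force: [0.6, -0.7, -1.4]
finger_gap: 16.5
grip_force: 97.8
[542.62627756 -71.07701298 271.73454269] [ 1.79996181e+02 -9.09980667e-03  1.24102850e+02] [ 0.64675308 -0.66710021 -1.41595743] [0.13840983 0.1215841  0.01549553]
```

View pics/z3.png

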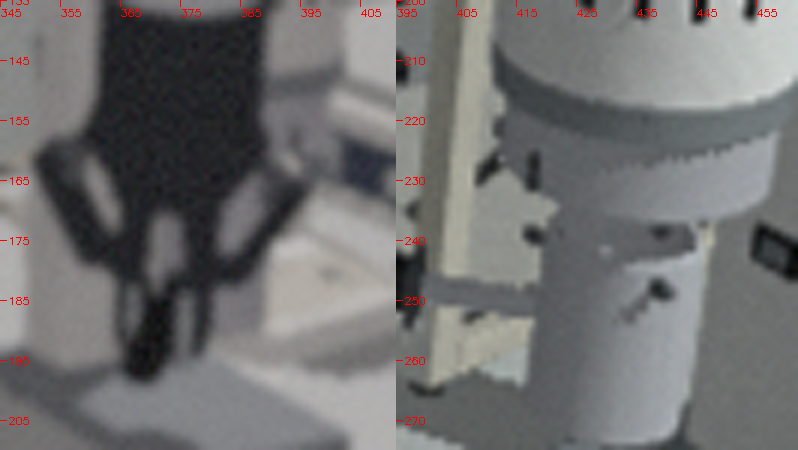

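The scene crop shows the handle end at about (369.5,190). The side crop shows the cup centred at about x=432.7 near the rim, with the ring at about x=435.5. I'll check that lateral offset numerically.

```bash
python3 - <<'E'
from h import *
import cv2
np.set_printoptions(precision=1,suppress=True,linewidth=150)
m=[605.9,-169.3]; t=np.array([542.6,-71.1]);a=np.radians(124.1);u=-np.array([np.cos(a),np.sin(a)])
c=t+117*u; print("cup",c)
for z in (188,195): print("ring",z,proj(A,[*m,z]),proj(B,[*m,z]))
for z in (148,110,80): print("cup",z,proj(A,[*c,z]),proj(B,[*c,z]))
print("hend",proj(A,[*(t-46*u),113]))
def ed(f,y,x0,x1):
    g=cv2.GaussianBlur(cv2.imread(f).astype(float),(3,3),0)[y-1:y+2].mean(0)
    d=np.abs(g[x0+2:x1]-g[x0:x1-2]).sum(1); i=[k for k in range(1,len(d)-1) if d[k]>=d[k-1] and d[k]>d[k+1] and d[k]>12]
    print(f[5:11],y,[(round(x0+1+k+0.5*(d[k-1]-d[k+1])/(d[k-1]-2*d[k]+d[k+1]),1),int(d[k])) for k in i])
for y in (222,225,228): ed("pics/side0.png",y,400,470)
for y in (245,252,260): ed("pics/side3.png",y,405,455)
for y in (152,155,158): ed("pics/scene0.png",y,360,412)
for y in (187,190): ed("pics/scene3.png",y,355,390)
E
```

```text
cup [ 608.2 -168. ]
ring 188 [383.8 151.1] [434.7 221.6]
ring 195 [384.  148.8] [435.1 218.5]
cup 148 [382. 164.] [432.7 238.2]
cup 110 [381.1 176.1] [430.7 253.9]
cup 80 [380.3 185.4] [429.1 266. ]
hend [367.6 195.1]
side0. 222 [(np.float64(404.1), 136), (np.float64(410.7), 147), (np.float64(414.1), 17), (np.float64(424.0), 12), (np.float64(439.2), 14), (np.float64(450.2), 13), (np.float64(454.0), 27), (np.float64(455.6), 27), (np.float64(458.6), 64)]
side0. 225 [(np.float64(403.8), 141), (np.float64(409.4), 125), (np.float64(416.1), 46), (np.float64(418.8), 59), (np.float64(439.1), 19), (np.float64(445.8), 30), (np.float64(450.1), 49), (np.float64(453.6), 18), (np.float64(457.9), 121)]
side0. 228 [(np.float64(403.5), 137), (np.float64(407.9), 239), (np.float64(411.4), 123), (np.float64(415.7), 121), (np.float64(418.8), 105), (np.float64(428.1), 12), (np.float64(432.0), 17), (np.float64(438.2), 39), (np.float64(444.3), 19), (np.float64(448.7), 14), (np.float64(457.4), 110)]
side3. 245 [(np.float64(418.7), 116), (np.float64(432.9), 57), (np.float64(437.0), 24), (np.float64(439.5), 57
[... 448 characters left out ...]
, 114)]
scene0 152 [(np.float64(368.0), 44), (np.float64(399.5), 83), (np.float64(408.3), 27)]
scene0 155 [(np.float64(367.9), 40), (np.float64(392.1), 24), (np.float64(395.4), 16), (np.float64(399.4), 22), (np.float64(403.7), 29)]
scene0 158 [(np.float64(369.5), 22), (np.float64(378.5), 34), (np.float64(381.7), 31), (np.float64(392.2), 47), (np.float64(395.4), 45), (np.float64(400.9), 60), (np.float64(406.7), 51)]
scene3 187 [(np.float64(363.2), 119), (np.float64(368.3), 138), (np.float64(373.6), 141), (np.float64(376.9), 108), (np.float64(380.1), 142)]
scene3 190 [(np.float64(363.5), 119), (np.float64(367.8), 91), (np.float64(373.4), 140), (np.float64(376.7), 88), (np.float64(379.6), 124)]
```

Scene and side both agree with the mill model: ring axis at 383.8 and 435.5, and ribs matching a yaw of −6.3°. The cup needs about a 1.5 mm correction. I'll correct it and rise gently.

```bash
python3 -m jog '-0.008 -0.012 -0.03 0 0 0 1;0 0 -0.03 0 0 0 1;0 0 -0.03 0 0 0 1;0 0 -0.03 0 0 0 1;0 0 -0.03 0 0 0 1'; python3 -m jog '0 0 -0.01 0 0 0 1;0 0 -0.01 0 0 0 1;0 0 -0.01 0 0 0 1;0 0 -0.01 0 0 0 1;0 0 0 0 0 0 1';  python3 -c "
from bench import *
s=sense();print(s['ft_force'],s['wrist_torque'])"
```

```text
time: 6.82
tool_pos: [542.2, -73.4, 286.9]
tcp_rot: [180.0, 0.0, 124.0]
ft_force: [-0.2, -0.4, -2.2]
finger_gap: 16.5
grip_force: 97.8
time: 7.45
tool_pos: [542.2, -73.4, 290.8]
tcp_rot: [180.0, 0.0, 124.0]
ft_force: [0.1, 0.2, -2.7]
finger_gap: 15.9
grip_force: 97.8
[ 0.12436794  0.17248231 -2.69264851] [0.18196747 0.17331652 0.00964289]
```

```bash
python3 -m jog '0 0 -0.01 0 0 0 1;0 0 -0.01 0 0 0 1;0 0 -0.01 0 0 0 1;0 0 -0.01 0 0 0 1;0 0 0 0 0 0 1';  python3 -c "
from bench import *
s=sense();print(s['ft_force'],s['wrist_torque'])"
```

```text
time: 8.07
tool_pos: [542.3, -73.4, 294.9]
tcp_rot: [180.0, 0.0, 124.0]
ft_force: [0.5, -0.9, -2.2]
finger_gap: 16.1
grip_force: 97.8
[ 0.52998645 -0.87036029 -2.20395203] [ 0.2169565   0.14804609 -0.0336516 ]
```

```bash
python3 -m jog '0 0 -0.01 0 0 0 1;0 0 -0.01 0 0 0 1;0 0 -0.01 0 0 0 1;0 0 -0.01 0 0 0 1;0 0 0 0 0 0 1';  python3 -c "
from bench import *
s=sense();print(s['ft_force'],s['wrist_torque'])"
```

```text
time: 8.7
tool_pos: [542.2, -73.4, 298.9]
tcp_rot: [180.0, 0.0, 124.0]
ft_force: [-0.4, -0.2, -2.7]
finger_gap: 16.1
grip_force: 97.8
[-0.4006286  -0.20061302 -2.66387018] [0.21708836 0.15562798 0.01187884]
```

Rim at about 177 mm and no contact yet, so I'll continue.

```bash
python3 -m jog '0 0 -0.01 0 0 0 1;0 0 -0.01 0 0 0 1;0 0 -0.01 0 0 0 1;0 0 -0.01 0 0 0 1;0 0 0 0 0 0 1';  python3 -c "
from bench import *
s=sense();print(s['ft_force'],s['wrist_torque'])"
```

```text
time: 9.32
tool_pos: [541.9, -73.3, 302.2]
tcp_rot: [-180.0, -0.1, 124.0]
ft_force: [-1.7, 0.6, -5.3]
finger_gap: 16.1
grip_force: 97.5
[-1.74612803  0.56235446 -5.31015055] [ 0.58948217  0.58917745 -0.05110833]
```

```bash
python3 -m jog '0 0 -0.01 0 0 0 1;0 0 -0.01 0 0 0 1;0 0 -0.01 0 0 0 1;0 0 0 0 0 0 1';  python3 -c "
from bench import *
s=sense();print(s['ft_force'],s['wrist_torque'])"
```

```text
time: 9.82
tool_pos: [542.1, -73.2, 305.7]
tcp_rot: [-180.0, -0.0, 124.0]
ft_force: [-5.8, 5.2, -3.0]
finger_gap: 16.4
grip_force: 98.7
[-5.82014495  5.22996536 -2.99611384] [ 0.84049301  0.90444876 -0.288405  ]
```

Contact at rim about 180 mm, with the ring pushing the cup outward along the handle (7.6 N) and slightly towards −y of the tool. I'll yield that way.

```bash
python3 -m jog '0.008 -0.003 0 0 0 0 1;0.006 -0.002 0 0 0 0 1;0 0 0 0 0 0 1;0 0 0 0 0 0 1';  python3 -c "
from bench import *
s=sense();print(s['ft_force'],s['wrist_torque'])"
```

```text
time: 10.32
tool_pos: [541.4, -72.8, 306.4]
tcp_rot: [179.9, 0.1, 124.0]
ft_force: [0.3, -0.5, -2.2]
finger_gap: 16.3
grip_force: 98.6
[ 0.34498198 -0.50228134 -2.18343306] [ 0.12878674  0.19134555 -0.07854554]
```

The force is gone, so I'll keep rising.

```bash
python3 -m jog '0 0 -0.01 0 0 0 1;0 0 -0.01 0 0 0 1;0 0 -0.01 0 0 0 1;0 0 0 0 0 0 1';  python3 -c "
from bench import *
s=sense();print(s['ft_force'],s['wrist_torque'])"
```

```text
time: 10.82
tool_pos: [541.1, -72.5, 308.9]
tcp_rot: [180.0, 0.0, 124.0]
ft_force: [0.5, -0.4, -2.3]
finger_gap: 16.0
grip_force: 98.6
[ 0.5205451  -0.38261469 -2.28418433] [ 0.16024924  0.17292472 -0.03330802]
```

```bash
python3 -m jog '0 0 -0.01 0 0 0 1;0 0 -0.01 0 0 0 1;0 0 0 0 0 0 1';  python3 -c "
from bench import *
s=sense();print(s['ft_force'],s['wrist_torque'])"
```

```text
time: 11.2
tool_pos: [541.0, -72.5, 310.8]
tcp_rot: [180.0, 0.0, 124.0]
ft_force: [-0.4, 0.3, -2.5]
finger_gap: 16.3
grip_force: 98.6
[-0.35640504  0.28301875 -2.48670657] [0.20579845 0.11402357 0.01901041]
```

```bash
python3 -m jog '0 0 -0.01 0 0 0 1;0 0 -0.01 0 0 0 1;0 0 -0.01 0 0 0 1;0 0 0 0 0 0 1';  python3 -c "
from bench import *
s=sense();print(s['ft_force'],s['wrist_torque'])"
```

```text
time: 11.7
tool_pos: [541.0, -72.5, 313.9]
tcp_rot: [180.0, 0.0, 124.0]
ft_force: [-0.1, 0.4, -2.5]
finger_gap: 16.0
grip_force: 98.6
[-0.09870859  0.40194363 -2.47899932] [ 0.23398919  0.14813799 -0.00843266]
```

```bash
python3 -m jog '0 0 -0.01 0 0 0 1;0 0 -0.01 0 0 0 1;0 0 0 0 0 0 1';  python3 -c "
from bench import *
s=sense();print(s['ft_force'],s['wrist_torque'])"
```

```text
time: 12.08
tool_pos: [541.0, -72.5, 315.7]
tcp_rot: [-180.0, -0.0, 124.0]
ft_force: [0.5, 0.2, -3.3]
finger_gap: 16.3
grip_force: 98.6
[ 0.53237312  0.16643043 -3.29113185] [0.24310127 0.20623833 0.00490034]
```

```bash
python3 -m jog '0 0 -0.01 0 0 0 1;0 0 0 0 0 0 1';  python3 -c "
from bench import *
s=sense();print(s['ft_force'],s['wrist_torque'])"
```

```text
time: 12.32
tool_pos: [540.9, -72.5, 316.4]
tcp_rot: [-180.0, -0.0, 124.0]
ft_force: [0.1, -0.1, -4.8]
finger_gap: 16.0
grip_force: 98.4
[ 0.09164622 -0.0950083  -4.75213233] [0.39603614 0.22642818 0.0853708 ]
```

```bash
python3 -m jog '0 0 -0.01 0 0 0 1;0 0 0 0 0 0 1';  python3 -c "
from bench import *
s=sense();print(s['ft_force'],s['wrist_torque'])"
```

```text
time: 12.58
tool_pos: [540.8, -72.4, 317.4]
tcp_rot: [-180.0, -0.0, 124.0]
ft_force: [1.0, 0.4, -6.1]
finger_gap: 15.9
grip_force: 98.2
[ 0.97950335  0.40138496 -6.07048312] [0.48284346 0.2523782  0.07313277]
```

```bash
python3 -m jog '0 0 -0.01 0 0 0 1;0 0 0 0 0 0 1';  python3 -c "
from bench import *
s=sense();print(s['ft_force'],s['wrist_torque'])"
```

```text
time: 12.82
tool_pos: [540.8, -72.4, 318.3]
tcp_rot: [-180.0, -0.0, 124.0]
ft_force: [1.4, 0.3, -7.7]
finger_gap: 16.1
grip_force: 97.9
[ 1.40909871  0.30215079 -7.74393024] [0.70187096 0.4528615  0.00712588]
```

Steady contact with the sprung plate: it began at TCP z of about 315.7, and the lever moment fits a force at the cup axis. That puts the ring underside at about 177 mm. Next is the turn about the cup axis, 2.5° per row, with a slight rise.

```bash
python3 -m jog '-0.001 -0.051 -0.0015 0 0 -0.0417 1;-0.001 -0.051 -0.0015 0 0 -0.0417 1;-0.001 -0.051 -0.0015 0 0 -0.0417 1;0 0 0 0 0 0 1';  python3 -c "
from bench import *
s=sense();print(s['ft_force'],s['wrist_torque'])"
```

```text
time: 13.32
tool_pos: [528.7, -81.8, 319.0]
tcp_rot: [180.0, -0.0, 131.5]
ft_force: [1.7, 2.0, -7.5]
finger_gap: 16.1
grip_force: 97.8
[ 1.65752426  2.02095064 -7.50936855] [0.81431347 0.33535835 0.18856563]
```

The cup is turning, with about 2.6 N tangential resistance and almost no radial load. Continuing.

```bash
python3 -m jog '-0.001 -0.051 -0.0015 0 0 -0.0417 1;-0.001 -0.051 -0.0015 0 0 -0.0417 1;-0.001 -0.051 -0.0015 0 0 -0.0417 1;-0.001 -0.051 -0.0015 0 0 -0.0417 1;0 0 0 0 0 0 1';  python3 -c "
from bench import *
s=sense();print(s['ft_force'],s['wrist_torque'])"
```

```text
time: 13.95
tool_pos: [514.8, -96.4, 319.6]
tcp_rot: [180.0, -0.0, 141.5]
ft_force: [0.6, 2.5, -7.9]
finger_gap: 16.6
grip_force: 97.9
[ 0.57147529  2.51276405 -7.86563637] [0.757403   0.53553396 0.28084359]
```

```bash
python3 -m jog '-0.001 -0.051 -0.0015 0 0 -0.0417 1;-0.001 -0.051 -0.0015 0 0 -0.0417 1;-0.001 -0.051 -0.0015 0 0 -0.0417 1;-0.001 -0.051 -0.0015 0 0 -0.0417 1;0 0 0 0 0 0 1';  python3 -c "
from bench import *
s=sense();print(s['ft_force'],s['wrist_torque'])"
```

```text
time: 14.58
tool_pos: [503.5, -113.5, 320.3]
tcp_rot: [180.0, -0.0, 151.4]
ft_force: [-0.1, 3.0, -6.7]
finger_gap: 16.1
grip_force: 97.9
[-0.06264628  2.9852109  -6.67519672] [0.5489014  0.52492744 0.22841668]
```

```bash
python3 -m jog '-0.001 -0.051 -0.0015 0 0 -0.0417 1;-0.001 -0.051 -0.0015 0 0 -0.0417 1;-0.001 -0.051 -0.0015 0 0 -0.0417 1;-0.001 -0.051 -0.0015 0 0 -0.0417 1;0 0 0 0 0 0 1';  python3 -c "
from bench import *
s=sense();print(s['ft_force'],s['wrist_torque'])"
```

```text
time: 15.2
tool_pos: [495.5, -132.3, 321.0]
tcp_rot: [-180.0, -0.0, 161.4]
ft_force: [-0.4, 1.9, -6.9]
finger_gap: 16.3
grip_force: 97.9
[-0.38428093  1.9289531  -6.86151569] [0.26268673 0.47062713 0.1074665 ]
```

```bash
python3 -m jog '-0.001 -0.051 0 0 0 -0.0417 1;-0.001 -0.051 0 0 0 -0.0417 1;0 0 0 0 0 0 1';  python3 -c "
from bench import *
s=sense();print(s['ft_force'],s['wrist_torque'])"
```

```text
time: 15.58
tool_pos: [492.8, -142.1, 321.0]
tcp_rot: [-180.0, 0.0, 166.4]
ft_force: [1.4, 0.6, -8.0]
finger_gap: 16.1
grip_force: 97.9
[ 1.37588537  0.63079704 -7.95173315] [0.30803637 0.25712677 0.16647027]
```

At the crest. Next I'll go over it towards the pockets in small steps, easing down.

```bash
python3 -m jog '-0.001 -0.041 0 0 0 -0.0333 1;-0.001 -0.041 0.003 0 0 -0.0333 1;0 0 0 0 0 0 1';  python3 -c "
from bench import *
s=sense();print(s['ft_force'],s['wrist_torque'])"
```

```text
time: 15.95
tool_pos: [491.1, -149.9, 320.5]
tcp_rot: [180.0, -0.0, 170.4]
ft_force: [2.8, 1.4, -8.1]
finger_gap: 16.2
grip_force: 97.8
[ 2.8260487   1.36412058 -8.11612202] [0.32408115 0.4758379  0.23107464]
```

```bash
python3 -m jog '-0.0005 -0.031 0.005 0 0 -0.025 1;0 0 0 0 0 0 1';  python3 -c "
from bench import *
s=sense();print(s['ft_force'],s['wrist_torque'])"
```

```text
time: 16.2
tool_pos: [490.5, -153.1, 320.1]
tcp_rot: [180.0, -0.0, 172.0]
ft_force: [-0.3, 2.8, -6.2]
finger_gap: 16.7
grip_force: 97.9
[-0.33843593  2.81817579 -6.1761712 ] [0.46425237 0.45774763 0.09393006]
```

```bash
python3 -m jog '-0.0005 -0.031 0.007 0 0 -0.025 1;0 0 0 0 0 0 1';  python3 -c "
from bench import *
s=sense();print(s['ft_force'],s['wrist_torque'])"
```

```text
time: 16.45
tool_pos: [490.0, -156.4, 319.4]
tcp_rot: [180.0, -0.0, 173.6]
ft_force: [-2.9, 3.7, -5.3]
finger_gap: 15.9
grip_force: 98.2
[-2.86119695  3.72108735 -5.25407268] [0.50170306 0.70039559 0.06674543]
```

```bash
python3 -m jog '0.002 -0.004 0.007 0 0 -0.0033 1;0.002 0 0.005 0 0 0 1;0 0 0 0 0 0 1';  python3 -c "
from bench import *
s=sense();print(s['ft_force'],s['wrist_torque'])"
```

```text
time: 16.82
tool_pos: [489.9, -156.6, 318.6]
tcp_rot: [-180.0, 0.0, 173.7]
ft_force: [-1.9, 3.1, -4.2]
finger_gap: 16.6
grip_force: 98.5
[-1.89714599  3.10056626 -4.17236282] [ 0.43526346  0.48245508 -0.05439458]
```

```bash
python3 -m jog '0.002 0 0.006 0 0 0 1;0.002 0 0.005 0 0 0 1;0 0 0 0 0 0 1';  python3 -c "
from bench import *
s=sense();print(s['ft_force'],s['wrist_torque'])"
```

```text
time: 17.2
tool_pos: [489.7, -156.7, 317.8]
tcp_rot: [-180.0, 0.1, 173.7]
ft_force: [0.5, 3.0, -0.4]
finger_gap: 16.4
grip_force: 98.9
[ 0.53752238  3.01633434 -0.3567256 ] [ 0.43732128 -0.34920518 -0.01579021]
```

```bash
python3 -m jog '0 0.02 0 0 0 0.0167 1;0 0.0 0 0 0 0.0 1';  python3 -c "
from bench import *
s=sense();print(s['ft_force'],s['wrist_torque'])"
```

```text
time: 17.45
tool_pos: [489.9, -154.8, 317.7]
tcp_rot: [-180.0, 0.1, 172.7]
ft_force: [2.4, 0.2, -0.0]
finger_gap: 16.4
grip_force: 98.9
[ 2.36533969  0.18608904 -0.04194704] [ 0.00071531 -0.44940965  0.12816751]
```

The cup is now carried by the mill: vertical load is about 0 at the height expected for the pockets. I'll centre it to about 173.5°, ease up slightly to relieve the moment, then open.

```bash
python3 -m jog '0 -0.016 -0.003 0 0 -0.0133 1;0 0 -0.002 0 0 0 1;0 0 0 0 0 0 1';  python3 -c "
from bench import *
s=sense();print(s['ft_force'],s['wrist_torque'])"
```

```text
time: 17.82
tool_pos: [489.7, -156.2, 317.9]
tcp_rot: [-180.0, 0.1, 173.5]
ft_force: [4.2, 2.3, -0.2]
finger_gap: 16.1
grip_force: 98.9
[ 4.22878863  2.25971068 -0.24239859] [ 0.14868169 -0.87067401 -0.08178698]
```

```bash
python3 -m jog '-0.006 0 0 0 0 0 1;0 0 0 0 0 0 1';  python3 -c "
from bench import *
s=sense();print(s['ft_force'],s['wrist_torque'])"; python3 -m jog '0 0 0 0 0 0 -0.2;0 0 0 0 0 0 -0.2;0 0 0 0 0 0 -0.2;0 0 0 0 0 0 -0.2;0 0 0 0 0 0 -0.2' 20
python3 - <<'E'
from bench import *
import cv2,numpy as np
s=sense(); print(s["tool_pos"],s["ft_force"])
I={}
for n in ("wrist","side"):
    I[n]=snapshot(n)["img"][:,:,::-1].copy(); cv2.imwrite(f"pics/{n}4.png",I[n])
w=I["wrist"][100:400,200:440]; s=cv2.resize(I["side"][190:290,380:480],None,fx=5,fy=5,interpolation=cv2.INTER_CUBIC)
cv2.imwrite("pics/z4.png",np.hstack([cv2.copyMakeBorder(w,0,200,0,0,0),s]))
E
```

```text
time: 18.08
tool_pos: [490.0, -156.3, 317.7]
tcp_rot: [-180.0, -0.0, 173.5]
ft_force: [3.1, 1.4, 0.4]
finger_gap: 16.3
grip_force: 99.0
[3.07547109 1.40893023 0.38432869] [ 0.29190861 -0.66886406 -0.04270568]
time: 18.7
tool_pos: [489.9, -156.3, 317.6]
tcp_rot: [-180.0, -0.0, 173.5]
ft_force: [-0.1, -0.5, -0.2]
finger_gap: 50.8
grip_force: 0.0
[ 489.90490126 -156.2529399   317.61863691] [-0.12374224 -0.45412367 -0.19899868]
```

View pics/z4.png

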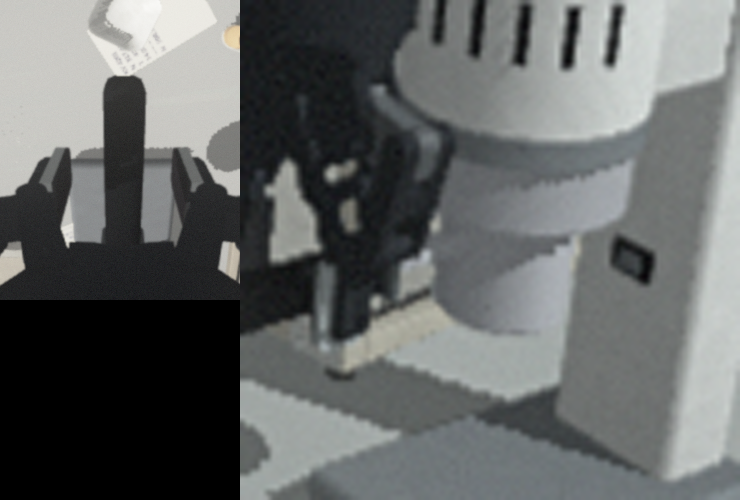

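The picture shows the cup hanging level in the ring with the fingers open, and the handle straight between the pads (wrist view, far end at about (324,178)), so within about 1° of the tool's 173.5°. I'll retract straight up, then out.

```bash
python3 -m jog '0 0 -0.05 0 0 0 -0.2;0 0 -0.2 0 0 0 -0.2;0 0 -0.3 0 0 0 -0.2;0 0 -0.3 0 0 0 -0.2;0.3 0 0 0 0 0 -0.2'; python3 -m jog '0.4 0 0 0 0 0 -0.2;0.3 0 0 0 0 0 -0.2;0 0 0 0 0 0 -0.2;0 0 0 0 0 0 -0.2'
python3 - <<'E'
from bench import *
from h import *
import cv2
np.set_printoptions(precision=1,suppress=True)
for i in range(1):
    d=snapshot("wrist");im=d["img"];E=d["extrinsics"];cv2.imwrite("pics/w5.png",im[:,:,::-1])
    m=(im.max(2)<70).astype(np.uint8);n,l,st,ce=cv2.connectedComponentsWithStats(m)
    for k in range(1,n):
        if st[k,4]>800:
            print(st[k],ce[k])
            ys,xs=np.nonzero(l==k); v=cv2.fitLine(np.c_[xs,ys].astype(np.float32),2,0,.01,.01).ravel()
            p=fish(E,v[2:]-30*v[:2],170);q=fish(E,v[2:]+30*v[:2],170);print(p,q,np.degrees(np.arctan2(q[1]-p[1],q[0]-p[0])))
E
```

```text
time: 19.42
tool_pos: [461.2, -153.2, 406.3]
tcp_rot: [-179.9, 0.3, 173.6]
ft_force: [0.0, -0.2, 0.6]
finger_gap: 51.3
grip_force: 0.0
time: 19.92
tool_pos: [390.9, -145.1, 403.2]
tcp_rot: [-180.0, 0.1, 173.5]
ft_force: [-0.4, -0.1, -0.1]
finger_gap: 51.5
grip_force: 0.0
[   74   249   494   151 39223] [321.9 349. ]
[ 506.3 -183.2  170. ] [ 512.2 -131.3  170. ] 83.57001000790989
```

```bash
python3 - <<'E'
from bench import *
from h import *
import cv2
np.set_printoptions(precision=1,suppress=True)
for n,c in (("side",B),("scene",A)):
    im=snapshot(n)["img"];cv2.imwrite(f"pics/{n}5.png",im[:,:,::-1])
    def hd(y,r): a=np.radians(180+y); return proj(c,(606.3+r*np.cos(a),-169.6+r*np.sin(a),159.5))
    for y in (-2.3,-6.3,-10.3): print(n,y,hd(y,163),hd(y,118),hd(y,73))
    m=(im.max(2)<60).astype(np.uint8);k,l,st,ce=cv2.connectedComponentsWithStats(m)
    p=hd(-6.3,118)
    for i in range(1,k):
        if st[i,4]>40 and np.hypot(*(ce[i]-p))<60: print(st[i],ce[i])
E
```

```text
side -2.3 [374.6 254.8] [392.1 248.6] [408.5 242.7]
side -6.3 [370.8 252.3] [389.3 246.9] [406.8 241.7]
side -10.3 [367.5 249.7] [386.7 245.1] [405.1 240.7]
[388 209   9   7  49] [391.8 211.5]
[363 236  48  22 500] [387.9 247.2]
scene -2.3 [423.3 177.5] [411.5 172.4] [400.2 167.6]
scene -6.3 [420.2 178.2] [409.2 172.9] [398.8 167.9]
scene -10.3 [416.8 178.9] [406.8 173.4] [397.4 168.2]
[396 167  25  16 164] [408.2 174.1]
```

Both views put the handle within about 1.5° of the mill's front, at the right height, with the arm clear. Handing in.

```bash
python3 -c "
from bench import *
print(hand_in())"
```

```text
the job is handed in; nothing more can be done
None
```

I fitted the grinding cup in the mount ring and turned its handle to the long rib, where the pins took its weight at pocket height. I let go, backed the arm clear and handed in at about 20 s; no verdict was returned.

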